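Clip the knob onto the pepper mill

ROBOT

A 6-joint arm with a two-finger parallel gripper is mounted at the origin on the work surface. World frame = base frame: x ahead of the robot, y to its left, z up, the work surface at z = 0. Lengths are in m, angles in degrees, forces in N, time in s.
With the tool pointing down it reaches from about 0.4 to 0.825 m from the base axis. Payload 7 kg.
Tool frame: the origin (TCP) lies at the centre of the arm's flange, where the gripper is bolted on; the fingertips stand 178 mm ahead of it and the grasp point (between the pads) lies 159 mm ahead of it; x points along the fingers, y is the direction in which the jaws open and shut, and the axes are right-handed (so a half turn about x gives the same grasp; the last joint's range is limited). The gripper opens to 88 mm and grips with 3 to 60 N. Pads are 19 mm wide; open, the fingers measure 130 mm over their backs; the gripper's body (78 mm by 193 mm) begins 47 mm behind the grasp point.
Start: joints at [90.361, 20.546, 0.682, 0, -70.136, -16.507], TCP at [0.188, 0.648, 0.405] pointing down, gripper open.
Joint ranges: [-176.03, 176.03], [-82.01, 121.73], [-58.28, 71.71], [-173.87, 95.51], [-174.79, -0.11], [-173.66, 173.66]. Speed limits (degrees/s): [136.94, 136.94, 172.46, 180, 180, 180].

INTERFACE

Orientations are given as [roll, pitch, yaw] about the fixed x, y, z axes, in that order (R = Rz(yaw) Ry(pitch) Rx(roll)).
In Python, from plant import ctrl gives the robot as it stands. The module is installed in compiled form; this text tells all that it offers.
- The arm moves only by the shell command python3 -m inch 'ROWS'. ROWS is JSON, one flat list of numbers, 7 for each row, row after row: the shift along the tool's x, y, z in m, then the turn, a rotation vector about the tool's x, y, z in degrees, then the finger opening in m, from 0 to 0.0876. In form: [dx, dy, dz, rx, ry, rz, hand, dx, dy, dz, rx, ry, rz, hand, ...]. A call has 1 to 20 rows; each row shifts and turns the pose as measured when the row begins, along the tool's axes as they then stand; what a row does not reach is not made up. A row lasts 1/8 s, in which the tool goes at most 62.5 mm and 10.7 degrees, less where a joint would pass 70% of its speed; a pose out of reach is approached as far as the arm can. A call with a gripper value outside its range is refused whole. The fingers move at their own pace and stop on an object; the grip force is fixed at half the most. Time passes only in rows, so rows that do not move let the fingers close. It gives the time, the measured TCP pose, the force and the opening at its end, in the units of the state.
- ctrl.get_obs(): the state, without advancing time (a new reading comes with each control period).
- ctrl.snapshot(name): name is "scene" or "top"; returns a dict with "color" (384x512x3 uint8, red, green, blue), "depth" (384x512 float32, m along the optical axis (not along the pixel's ray), 0 where there is no reading), "K" (3x3 intrinsics, pixels), "k1" (the pictures are not rectified: a ray, as slopes to the right and down, at radius r is drawn at 1 + k1 r^2 times it, then the intrinsics apply), "position" and "attitude" of the camera in the world. Camera axes: x right, y up, looking along -z (the intrinsics and any distortion apply to the point x, -y, -z); pixel columns grow to the right and rows downward; lengths in m; the calibration is good to about 2 mm. A picture is of the moment at which its call begins.
- ctrl.close_job(): hands the job in, once; it reports no verdict.
The state is a dict: "clock": time; "joint_pos": joint angles; "qvel": joint speeds; "tau": joint torques, N m; "tool_pos": TCP position; "orientation": TCP orientation; "force": force on the tool from outside, world axes, zero at the start; "moment": the same for the moment, N m; "opening": finger opening in m.
Only numpy, scipy, OpenCV 4.12 (cv2) and the standard library are available. Lean on these libraries where they do the work, as an engineer would, in place of code of your own. Each camera call takes 0.05 s, during which the arm holds its last target.

TASK

Put the retaining clip back on the pepper mill: take the smaller of the two spring clips by its black finger grip, press the sprung knob down with the clip lying flat on it until the groove in the shaft is bared, and slide the clip sideways into the groove until it snaps home round the shaft. Then let go, so that the clip alone holds the knob down. Feel your way and do not force it (about 15 N is the most that the knob, the shaft's head or the clip should feel), and leave the other things on the shelf where they are.

Things in the scene. Friction and masses are not known exactly. Their poses are not given: they have to be found in the camera images.
- mill: Stainless counter pepper mill, screwed to the shelf, upright. Origin: on the shaft's axis at shelf height; z up. Body 70 mm across on a foot flange 110 mm across, spout on its -x side; on top a round flat-faced knob 64 mm across with the end of an upright steel shaft through its middle. Shaft and knob together stand up to 20 mm higher or lower with the grind setting, which is not measured.
- shaft_end (a point): Fixed mark on the shaft's axis 164 mm above the shelf, at the underside of the shaft's head when the grind is set lowest; the real head is 0 to 20 mm higher (find it by touch). The head is 18 mm across, 12 mm tall. Right under it is a groove 6 mm high, 12 mm across, open all round: a clip may come from any side. The free knob's face is level with the head's underside and hides the groove.
- knob_mid (a point): Fixed mark on the axis 156 mm above the shelf, about the middle of the free knob at the lowest grind setting. The knob slides down 6 mm to a hard stop, on a coil spring: 1 N at first, 7 N at 4 mm, 10 N at 6 mm. Pressed 4 to 6 mm down (7 to 10 N, or on its stop) it lets the clip, 4 mm thick, in under the shaft's head. With the clip seated it stays 4 mm down and its spring holds the clip up against the head.
- clip_grip (a point): Smaller spring clip, lying flat: steel 4 mm thick with an upright black finger grip, 48 mm long in all, 30 g. This point: middle of the grip, 18 mm above the clip's underside; x points to the clip's open mouth, z up. The grip is a block 20 mm along x and 10 mm thick along y (take it across y), from 4 to 32 mm above the underside.
- clip_eye (a point): Middle of the smaller clip's eye, to come onto the shaft's axis: 26 mm in front (+x) of clip_grip, 2 mm above the underside, same axes. Two sprung jaws, 22 mm wide over all, end in flared tips 11.5 mm in front of the eye; the mouth, 7.6 mm wide, spreads by itself as the clip is pushed along +x onto the groove (5 to 15 N), then snaps round it against a stop. It cannot spread over the head.
- big_clip: A larger spare clip of the same form, 73 mm long, which does not fit; it stays where it lies. Origin: middle of its eye, on its underside, x to its mouth; its finger grip, 32 mm tall, is 39 mm behind.
- blue_jar: Blue glass jar with cork stopper, 76 mm across, 116 mm tall. Origin: centre of its underside.
- garlic_keeper: White ceramic garlic keeper with lid, 104 mm across, 133 mm tall. Origin: centre of its underside.
- funnel: White plastic funnel standing on its rim, 90 mm across, 90 mm tall. Origin: centre of its underside.
- tongs: Steel tongs lying flat, about 230 mm long along x, 70 mm wide at the +x end, 16 mm tall. Origin: on the underside, about the middle of the length.
- ramekin: Small white ceramic dish, 66 mm across, 30 mm tall, empty. Origin: centre of its underside.
Things that resemble listed ones, but are neither listed nor needed, are in the scene too. What is shaped like the part that bears clip_grip but yellow is not meant.

How it is judged:
By the outcome, as a careful person would: the job done as asked, in the order asked, and still so for the second after the job is handed in, with the robot touching nothing.
It also fails if it takes over 53 s, if anything falls off the work surface, if the arm or the gripper's body presses on something with over 40 N, if the wrist force passes 120 N, or if a joint passes its speed limit or range.

## Working session

There is one attempt and no reset: what is moved stays moved. The work goes in short steps, Python scripts to look and compute and a shell command to move; the robot and the scene stay as the last step left them, time stands still between calls to the robot, and variables do not carry over. Pictures are saved under pics/ and viewed, and the job is handed in when it is done.

```bash
mkdir -p pics; cat > h.py <<'E'
import numpy as np, cv2
from plant import ctrl
from scipy.spatial.transform import Rotation as R
def snap(n):
    s=ctrl.snapshot(n); return s
def rotc(s):
    a=np.array(s['attitude'])
    if a.shape==(3,3): return a
    if a.size==4: return R.from_quat(a).as_matrix()
    return R.from_euler('xyz',a,degrees=True).as_matrix()
def ray(s,u,v):
    K=s['K'];k=s['k1']
    xd=(u-K[0,2])/K[0,0];yd=(v-K[1,2])/K[1,1]
    x,y=xd,yd
    for _ in range(30):
        f=1+k*(x*x+y*y);x,y=xd/f,yd/f
    d=rotc(s)@np.array([x,-y,-1.]);return np.array(s['position']),d
def onplane(s,u,v,z):
    p,d=ray(s,u,v);return p+d*(z-p[2])/d[2]
def pt(s,u,v):
    p,d=ray(s,u,v);return p+d*s['depth'][int(round(v)),int(round(u))]
def proj(s,P):
    q=rotc(s).T@(np.array(P)-s['position']);x,y=q[0]/-q[2],-q[1]/-q[2]
    f=1+s['k1']*(x*x+y*y);K=s['K'];return K[0,0]*x*f+K[0,2],K[1,1]*y*f+K[1,2]
E
python3 - <<'E'
from h import *
import pickle
for n in ['scene','top']:
    s=snap(n);print(n,s['K'].tolist(),s['k1'],s['position'],s['attitude'])
    cv2.imwrite(f'pics/{n}0.png',cv2.resize(s['color'][:,:,::-1],(800,600),interpolation=cv2.INTER_CUBIC));pickle.dump(s,open(n+'0.pkl','wb'))
print(ctrl.get_obs())
E
```

```text
scene [[432.4917682036205, 0.0, 258.51175994727674], [0.0, 432.4917682036205, 186.79736177890248], [0.0, 0.0, 1.0]] 0.0040625559283215 [ 1.06781716 -0.66943191  0.70894371] [54.53409138 -1.15303828 37.6373831 ]
top [[409.9004250244968, 0.0, 253.71985903938904], [0.0, 409.9004250244968, 199.47688271199573], [0.0, 0.0, 1.0]] -0.12528484849153904 [0.4716555  0.02305278 1.37672311] [  4.56305635  -1.11803229 -88.57075086]
{'clock': 0.1, 'joint_pos': array([ 9.03627992e+01,  2.05876337e+01,  6.38722661e-01, -1.68081260e-02,
       -7.01343333e+01, -1.65058256e+01]), 'qvel': array([ 0.07644471, -0.09151016,  0.07794982,  0.07540649,  0.04663658,
        0.12488316]), 'tau': array([-1.48266099e-03, -5.84166527e+01,  2.93747878e+01,  7.01554790e+00,
        1.00657847e-02, -5.52878294e-05]), 'tool_pos': array([0.18764406, 0.64822057, 0.40381339]), 'orientation': array([  95.7591347 ,   89.9152688 , -100.38961488]), 'force': array([ 0.14896725,  0.26448504, -0.09315782]), 'moment': array([ 0.02872105,  0.02996797, -0.03902718]), 'opening': 0.08759241681939096}
```

View pics/scene0.png

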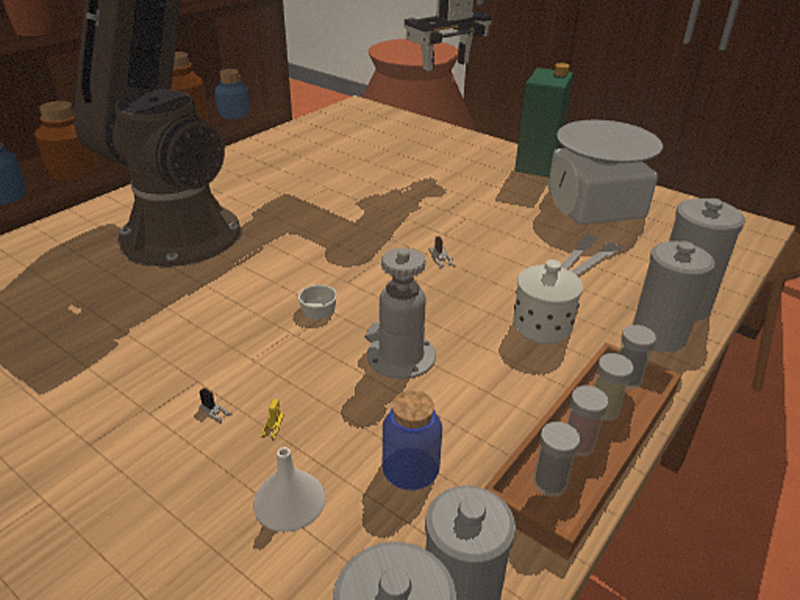

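View pics/top0.png

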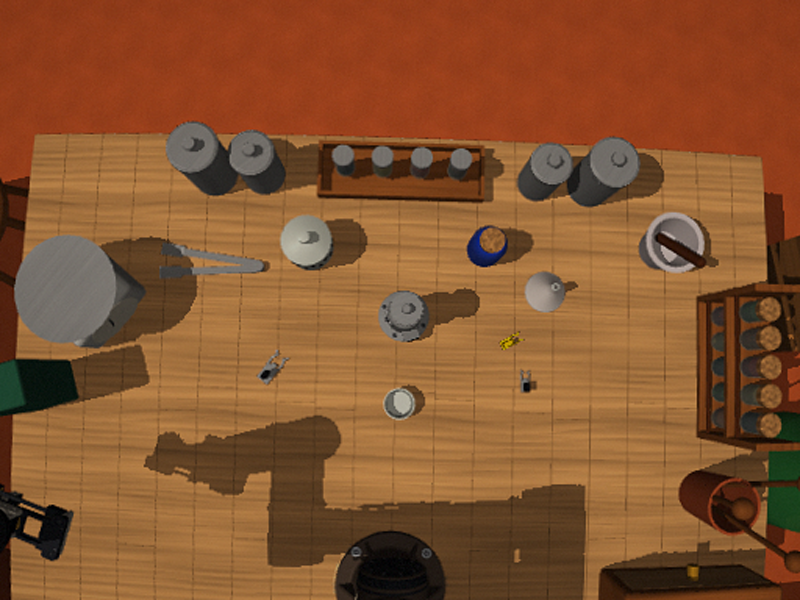

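Three clip-like things are visible. In the top view they are black-gripped at (272,368), black-gripped at (526,381), and yellow at (511,341), which is excluded. I'll enlarge and measure the two black ones.

```bash
python3 - <<'E'
from h import *
import pickle
s=pickle.load(open('top0.pkl','rb'));c=pickle.load(open('scene0.pkl','rb'))
def crop(s,u,v,h=20,k=10): 
    return cv2.resize(s['color'][v-h:v+h,u-h:u+h,::-1],None,fx=k,fy=k,interpolation=cv2.INTER_NEAREST)
f=.64
a=np.hstack([crop(s,174,235),crop(s,336,240)])
cv2.imwrite('pics/crop_top.png',a)
b=np.hstack([crop(c,282,160),crop(c,138,260)])
cv2.imwrite('pics/crop_scene.png',b)
cv2.imwrite('pics/crop_mill.png',np.hstack([crop(c,258,195,50,8)[:600,:], ])[:600,:800])
cv2.imwrite('pics/crop_milltop.png',crop(s,260,201,30,10))
# dark masks + steel
for n,(u,v) in dict(L=(174,235),Rr=(336,240)).items():
    im=s['color'][v-20:v+20,u-20:u+20].astype(int)
    sat=im.max(2)-im.min(2)
    m=((sat<25)).astype(np.uint8)
    nn,l,st,ce=cv2.connectedComponentsWithStats(m)
    for i in range(1,nn):
        if st[i,4]<15: continue
        ys,xs=np.where(l==i);P=np.array([onplane(s,x+u-20,y+v-20,0.002)[:2] for x,y in zip(xs,ys)])
        r=cv2.minAreaRect(P.astype(np.float32)*1000)
        print(n,st[i],r)
E
```

```text
L [ 11   9  20  21 118] ((457.12652587890625, 263.1165466308594), (29.482576370239258, 71.11488342285156), 53.04351806640625)
Rr [18 22  5  9 40] ((432.1122741699219, -282.247314453125), (26.918060302734375, 13.683756828308105), 0.8478165864944458)
```

View pics/crop_top.png

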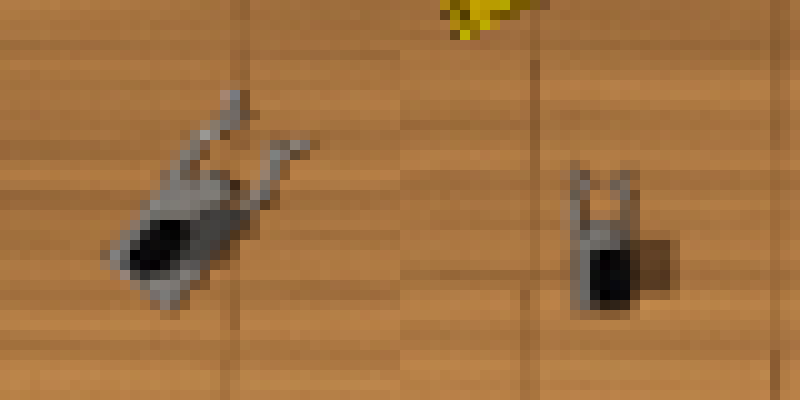

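View pics/crop_scene.png

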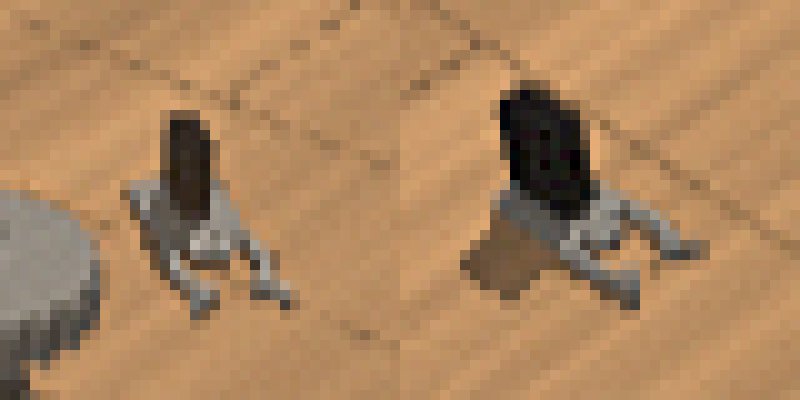

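View pics/crop_mill.png

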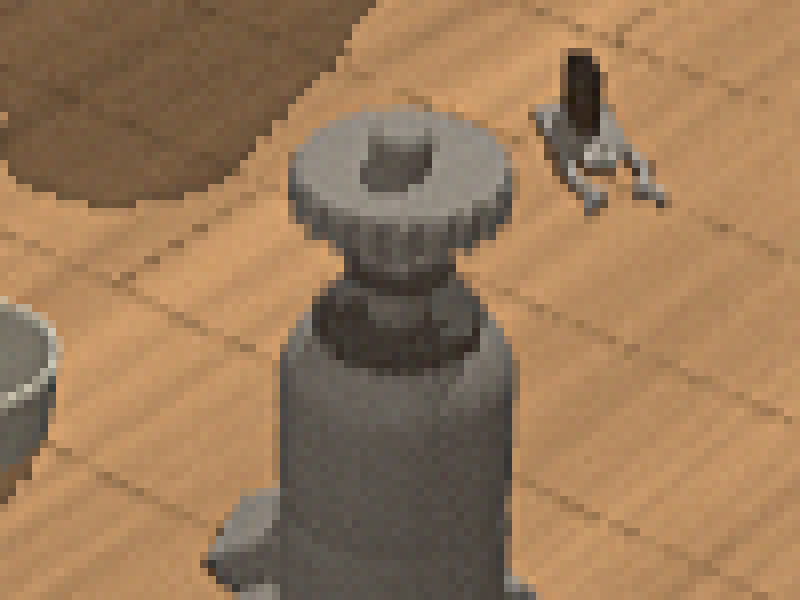

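View pics/crop_milltop.png

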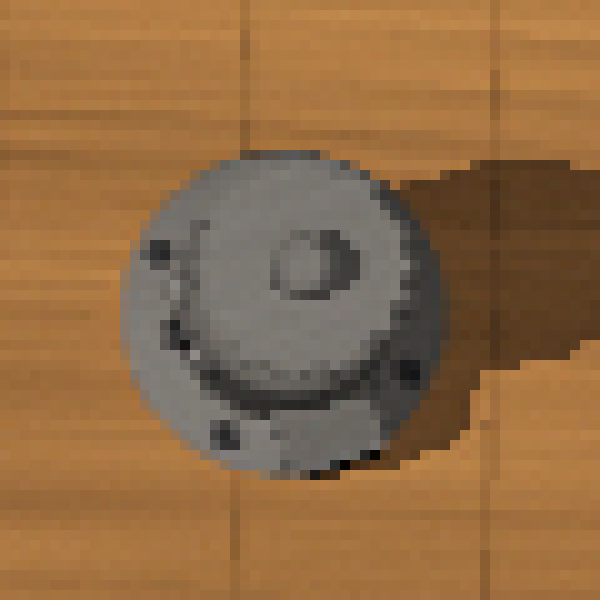

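The black clip at top-view (526,381), scene (210,402), is about 50 mm long and 22 mm wide, so it is the small one. The one at (272,368) measures about 71 mm, so it is big_clip. Next I'll measure the poses precisely.

```bash
cat >> h.py <<'E'
def tri(s1,uv1,s2,uv2):
    p1,d1=ray(s1,*uv1);p2,d2=ray(s2,*uv2);d1=d1/np.linalg.norm(d1);d2=d2/np.linalg.norm(d2)
    A=np.stack([d1,-d2],1);t=np.linalg.lstsq(A,p2-p1,rcond=None)[0]
    a=p1+d1*t[0];b=p2+d2*t[1];return (a+b)/2,np.linalg.norm(a-b)
E
python3 - <<'E'
from h import *
import pickle
s=pickle.load(open('top0.pkl','rb'));c=pickle.load(open('scene0.pkl','rb'))
# black grip masks
def blk(s,u,v,h,th=40):
    im=s['color'][v-h:v+h,u-h:u+h].astype(int);m=(im.max(2)<th)
    ys,xs=np.where(m);return xs+u-h,ys+v-h
x,y=blk(s,336,246,9);print('top black',x.min(),x.max(),y.min(),y.max(),x.mean(),y.mean(),len(x))
P=np.array([onplane(s,a,b,.032)[:2] for a,b in zip(x,y)]);print('grip top on z=32',P.mean(0),np.ptp(P,0), cv2.minAreaRect(P.astype(np.float32)*1000))
x2,y2=blk(c,132,257,15);print('scene black',x2.min(),x2.max(),y2.min(),y2.max(),x2.mean(),y2.mean(),len(x2))
print(tri(s,(x.mean(),y.mean()),c,(x2.mean(),y2.mean())))
# steel
for u,v,n in [(333.4,236.3,'tipL'),(339.3,236.3,'tipR'),(333.2,250.6,'backL'),(339.2,250.6,'backR')]:
    print(n,onplane(s,u-.5,v-.5,.004))
print(s['color'][232:254,330:346].sum(2))
# mill head
print('head',tri(s,(260.0-.5,197.5-.5),c,(258.3-.5,161.-.5)))
print(pt(s,260,197),pt(s,255,205), pt(s,257,190),pt(s,252,200))
print((s['depth'][185:215,246:276:2]*1000).astype(int))
E
```

```text
top black 335 338 245 249 336.5 247.0 20
grip top on z=32 [ 0.42972372 -0.27730172] [0.01333581 0.01022936] ((429.7259216308594, -277.30389404296875), (13.185955047607422, 10.03988265991211), 0.8638450503349304)
scene black 128 136 249 261 132.07894736842104 254.92105263157896 76
(array([ 0.42919234, -0.28027769,  0.01940618]), np.float64(0.00042218761350768506))
tipL [ 0.46623355 -0.27072519  0.004     ]
tipR [ 0.46664219 -0.29089272  0.004     ]
backL [ 0.41821574 -0.27075188  0.004     ]
backR [ 0.41858029 -0.29122369  0.004     ]
[[338 340 331 331 337 338 336 345 339 340 339 339 343 341 342 337]
 [348 346 341 349 350 343 347 346 342 346 350 346 353 348 345 348]
 [361 352 349 352 353 354 356 358 353 359 346 346 354 351 353 344]
 [376 370 373 355 370 369 370 371 365 368 367 372 364 368 364 369]
 [368 361 352 307 337 370 377 368 346 344 364 363 364 370 367 369]
 [342 341 343 304 236 328 343 310 269 274 337 336 334 338 338 344]
 [339 333 318 283 325 277 322 283 316 306 339 334 333 340 334 332]
 [347 351 339 267 282 357 346 333 301 221 359 355 353 352 354 347]
 [363 356 366 329 228 37
[... 2854 characters left out ...]
6 1195 1197 1197 1195 1195 1198 1197 1369 1372 1371
  1374]
 [1365 1370 1273 1253 1255 1193 1197 1192 1197 1254 1256 1374 1367 1370
  1380]
 [1368 1372 1293 1270 1257 1250 1254 1197 1257 1257 1290 1373 1372 1375
  1381]
 [1374 1369 1374 1302 1260 1258 1255 1259 1256 1263 1329 1372 1368 1375
  1380]
 [1369 1370 1370 1351 1294 1268 1261 1261 1269 1318 1330 1366 1374 1378
  1381]
 [1373 1367 1371 1369 1346 1315 1297 1303 1327 1329 1328 1371 1367 1381
  1377]
 [1369 1370 1368 1369 1365 1367 1323 1322 1327 1330 1331 1377 1374 1375
  1380]
 [1370 1373 1370 1373 1371 1374 1320 1321 1327 1329 1329 1370 1374 1380
  1381]
 [1372 1369 1370 1370 1366 1375 1331 1329 1330 1339 1332 1338 1375 1379
  1377]]
```

```bash
cat >> h.py <<'E'
def state(verb=True):
    o=ctrl.get_obs();M=R.from_euler('xyz',o['orientation'],degrees=True).as_matrix()
    if verb:
        print('t',round(o['clock'],2),'tcp',o['tool_pos'].round(4),'F',o['force'].round(2),'M',o['moment'].round(2),'open',round(o['opening'],4),'grasp',(o['tool_pos']+.159*M[:,0]).round(4))
        print(' tool axes (cols)\n',M.round(4))
    return o,M
E
python3 - <<'E'
from h import *
import pickle
s=pickle.load(open('top0.pkl','rb'));c=pickle.load(open('scene0.pkl','rb'))
W=[pt(s,u,v) for v in range(183,212) for u in range(244,276)]
W=np.array([p for p in W if .17<p[2]<.21]);
face=W[(W[:,2]>.175)&(W[:,2]<.191)];head=W[W[:,2]>.192]
print('face z',np.median(face[:,2]),len(face),'head z',np.median(head[:,2]),len(head),head.mean(0))
a=W[:,:2].astype(np.float32)*1000
print('knob circ',cv2.minEnclosingCircle(a),cv2.minAreaRect(a))
# mask on color edge: shelf z
sh=np.array([pt(s,u,v) for v in range(225,245) for u in range(280,310)]);print('shelf z',np.median(sh[:,2]))
sh=np.array([pt(c,u,v) for v in range(240,250) for u in range(170,185)]);print('shelf z scene',np.median(sh[:,2]))
W2=np.array([pt(c,u,v) for v in range(155,185) for u in range(240,276)])
h=W2[(W2[:,2]>.175)&(W2[:,2]<.191)];print('scene face z',np.median(h[:,2]),len(h),h.mean(0))
h=W2[W2[:,2]>.192];print('scene head',np.median(h[:,2]),h.mean(0),len(h))
o,M=state()
T=np.array([[0,0,1],[0,1,0],[-1,0,0]],float) # x down, y=+y, z = +x? check det
for ysgn in (1,-1):
    T=np.stack([[0,0,-1],[0,ysgn,0],np.cross([0,0,-1],[0,ysgn,0])],1)
    print(ysgn,R.from_matrix(M.T@T).as_rotvec(degrees=True))
tgt=np.array([.429,-.2805,.159+.12]);print('shift tool',M.T@(tgt-o['tool_pos']))
E
```

```text
face z 0.18398674995956876 322 head z 0.19596139229395382 28 [ 0.57378064 -0.01428411  0.19591088]
knob circ ((573.8722534179688, -14.549262046813965), 31.642789840698242) ((574.2430419921875, -14.936614990234375), (59.821659088134766, 60.299991607666016), 19.806745529174805)
shelf z 0.0010172332080671254
shelf z scene 0.001575028597790129
scene face z 0.18471855563679307 373 [ 0.57886923 -0.02164941  0.18379825]
scene head 0.19639437931155734 [ 0.63800436 -0.10007253  0.26168476] 39
t 0.1 tcp [0.1876 0.6482 0.4038] F [ 0.15  0.26 -0.09] M [ 0.03  0.03 -0.04] open 0.0876 grasp [0.1876 0.648  0.2448]
 tool axes (cols)
 [[-3.000e-04 -2.781e-01 -9.605e-01]
 [-1.500e-03 -9.605e-01  2.781e-01]
 [-1.000e+00  1.500e-03 -1.000e-04]]
1 [ 1.63851209e+02 -1.22267943e-01 -4.94336272e-03]
-1 [-1.61487466e+01  3.43429022e-03 -8.49429074e-02]
shift tool [ 0.12609979  0.8247625  -0.49012104]
```

```bash
python3 -m inch '[0,0.04,-0.043,-8.1,0,0,0.04, 0,0.04,-0.043,-8.1,0,0,0.04, 0,0.05,-0.028,0,0,0,0.04, 0,0.05,-0.028,0,0,0,0.04, 0,0.05,-0.028,0,0,0,0.04, 0,0.05,-0.028,0,0,0,0.04]'; python3 -c "
from h import *
state()"
```

```text
clock: 0.85
tool_pos: [0.3715, 0.3475, 0.401]
orientation: [77.6, 89.6, -101.5]
force: [0.5, 0.2, 0.1]
opening: 0.0406
t 0.85 tcp [0.3715 0.3475 0.401 ] F [0.47 0.2  0.08] M [ 0.01 -0.18 -0.01] open 0.0406 grasp [0.3712 0.3464 0.242 ]
 tool axes (cols)
 [[-0.0014  0.0157 -0.9999]
 [-0.0069 -0.9999 -0.0157]
 [-1.      0.0069  0.0015]]
```

```bash
python3 -m inch '[0,0.055,-0.026,0,0,0,0.04, 0,0.055,-0.026,0,0,0,0.04, 0,0.055,-0.026,0,0,0,0.04, 0,0.06,0,0,0,0,0.04, 0,0.06,0,0,0,0,0.04, 0,0.06,0,0,0,0,0.04, 0,0.06,0,0,0,0,0.04, 0,0.06,0,0,0,0,0.04, 0,0.06,0.005,0,0,0,0.04, 0,0.06,0.01,0,0,0,0.04, 0.03,0.03,0.005,0,0,0,0.04,0.0,0,0,0,0,0,0.04]'; python3 -c "
from h import *
o,M=state()
T=np.stack([[0,0,-1],[0,-1,0],[-1,0,0]],1)
print(R.from_matrix(M.T@T).as_rotvec(degrees=True), M.T@(np.array([.429,-.2805,.159+.025])-o['tool_pos']))"
```

```text
clock: 2.35
tool_pos: [0.4376, -0.2895, 0.3731]
orientation: [71.0, 89.6, -108.3]
force: [-0.5, 1.2, 0.6]
opening: 0.04
t 2.35 tcp [ 0.4376 -0.2895  0.3731] F [-0.51  1.18  0.63] M [0.03 0.06 0.03] open 0.04 grasp [ 0.4372 -0.2906  0.2141]
 tool axes (cols)
 [[-0.0023  0.0125 -0.9999]
 [-0.0068 -0.9999 -0.0125]
 [-1.      0.0068  0.0023]]
[ 0.71517449  0.13206155 -0.39088952] [ 0.18909369 -0.0103895   0.00802384]
```

```bash
python3 -m inch '[0.03,-0.009,0.009,0.7,0.13,-0.4,0.04, 0.05,0,0,0,0,0,0.04, 0.04,0,0,0,0,0,0.04, 0,0,0,0,0,0,0.04]'; python3 -c "
from h import *
o,M=state()
T=np.stack([[0,0,-1],[0,-1,0],[-1,0,0]],1)
print(R.from_matrix(M.T@T).as_rotvec(degrees=True), M.T@(np.array([.429,-.2805,.159+.025])-o['tool_pos']))
s=snap('top');print(s['color'].shape)
c=snap('scene')
a=cv2.resize(s['color'][200:290,290:380,::-1],(400,400),interpolation=cv2.INTER_NEAREST)
b=cv2.resize(c['color'][180:280,90:190,::-1],(400,400),interpolation=cv2.INTER_NEAREST)
cv2.imwrite('pics/pre.png',np.hstack([a,b]))"
```

```text
clock: 2.85
tool_pos: [0.4299, -0.2797, 0.2533]
orientation: [161.4, 89.7, -18.6]
force: [-0.4, -0.0, 1.2]
opening: 0.0396
t 2.85 tcp [ 0.4299 -0.2797  0.2533] F [-0.37 -0.03  1.2 ] M [-0.01 -0.   -0.01] open 0.0396 grasp [ 0.4306 -0.28    0.0943]
 tool axes (cols)
 [[ 4.6e-03  6.0e-04 -1.0e+00]
 [-1.5e-03 -1.0e+00 -6.0e-04]
 [-1.0e+00  1.6e-03 -4.6e-03]]
[ 0.03481046 -0.26394525 -0.08880346] [0.06929659 0.00066747 0.00120645]
(384, 512, 3)
```

View pics/pre.png

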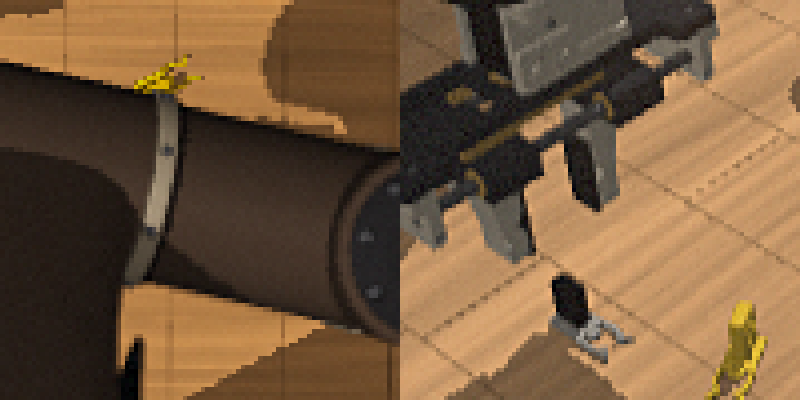

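The top view is blocked by the arm. The scene view shows the open fingers straight above the small clip, with the yellow one well clear at lower right. I'll descend and close.

```bash
python3 -m inch '[0.03,0.0005,0.001,0,-0.26,0,0.04, 0.025,0,0,0,0,0,0.04, 0.01,0,0,0,0,0,0.04, 0,0,0,0,0,0,0.04]'; python3 -c "
from h import *
o,M=state()"
```

```text
clock: 3.45
tool_pos: [0.4362, -0.2814, 0.1988]
orientation: [158.5, 88.8, -21.3]
force: [0.4, -0.3, 0.1]
opening: 0.0401
t 3.45 tcp [ 0.4362 -0.2814  0.1988] F [ 0.37 -0.31  0.07] M [ 0.01  0.01 -0.06] open 0.0401 grasp [ 0.4394 -0.2827  0.0398]
 tool axes (cols)
 [[ 0.02    0.0044 -0.9998]
 [-0.0078 -1.     -0.0046]
 [-0.9998  0.0079 -0.02  ]]
```

```bash
cat > aim.py <<'E'
import sys
from h import *
# aim.py x y z : print tool shift/turn to TCP such that grasp pt at x,y,z with vertical tool, y=-world y
o,M=state(False)
T=np.stack([[0,0,-1],[0,-1,0],[-1,0,0]],1)
g=np.array([float(a) for a in sys.argv[1:4]])
print('t',round(o['clock'],2),'grasp',(o['tool_pos']+.159*M[:,0]).round(4),'tcp',o['tool_pos'].round(4),'F',o['force'].round(2),'Mo',o['moment'].round(2),'open',round(o['opening'],4))
print('turn',R.from_matrix(M.T@T).as_rotvec(degrees=True).round(2),'shift mm',(M.T@(g+[0,0,.159]-o['tool_pos'])*1000).round(1), 'axes err x-dir',M[:,0].round(4),'y',M[:,1].round(4))
E
python3 -m inch '[0,0,0,0,0,0,0.04]';python3 aim.py .429 -.2805 .025
```

```text
clock: 3.58
tool_pos: [0.4368, -0.2816, 0.2001]
orientation: [158.8, 88.7, -20.9]
force: [0.3, -0.1, -0.0]
opening: 0.0399
t 3.58 grasp [ 0.4403 -0.2829  0.0412] tcp [ 0.4368 -0.2816  0.2001] F [ 0.31 -0.1  -0.01] Mo [ 0.    0.01 -0.04] open 0.0399
turn [ 0.27 -1.26 -0.48] shift mm [15.9 -1.2  8.2] axes err x-dir [ 0.0219 -0.0084 -0.9997] y [ 0.0047 -1.      0.0085]
```

```bash
python3 -m inch '[0.004,-0.001,0.008,0.27,-1.26,-0.48,0.04]';python3 aim.py .429 -.2805 .025
```

```text
clock: 3.7
tool_pos: [0.4293, -0.2807, 0.1971]
orientation: [166.2, 89.9, -13.8]
force: [0.1, 0.7, -0.1]
opening: 0.0402
t 3.7 grasp [ 0.4295 -0.2807  0.0381] tcp [ 0.4293 -0.2807  0.1971] F [ 0.13  0.7  -0.11] Mo [-0.   -0.01 -0.01] open 0.0402
turn [ 0.02 -0.08 -0.02] shift mm [13.1 -0.2  0.3] axes err x-dir [ 1.4e-03 -3.0e-04 -1.0e+00] y [ 3.e-04 -1.e+00  3.e-04]
```

```bash
python3 -m inch '[0,0,0,0,0,0,0.04]';python3 aim.py .429 -.2805 .025
```

```text
clock: 3.82
tool_pos: [0.4287, -0.2806, 0.1972]
orientation: [-169.6, 90.0, 10.4]
force: [0.9, 1.3, 1.2]
opening: 0.04
t 3.83 grasp [ 0.4288 -0.2806  0.0382] tcp [ 0.4287 -0.2806  0.1972] F [0.86 1.3  1.23] Mo [-0.   -0.06 -0.04] open 0.04
turn [-0.01 -0.03  0.01] shift mm [13.2 -0.1 -0.3] axes err x-dir [ 6.e-04  1.e-04 -1.e+00] y [-2.e-04 -1.e+00 -1.e-04]
```

```bash
python3 -m inch '[0.006,0,0,0,0,0,0.04,0.006,0,0,0,0,0,0.04]';python3 aim.py .429 -.2805 .025
```

```text
clock: 4.08
tool_pos: [0.429, -0.2807, 0.1852]
orientation: [172.2, 89.9, -7.8]
force: [0.1, 0.1, -0.8]
opening: 0.0399
t 4.08 grasp [ 0.4293 -0.2808  0.0262] tcp [ 0.429  -0.2807  0.1852] F [ 0.14  0.07 -0.78] Mo [-0.02  0.04  0.  ] open 0.0399
turn [-0.01 -0.12 -0.02] shift mm [ 1.2 -0.2 -0. ] axes err x-dir [ 2.1e-03 -3.0e-04 -1.0e+00] y [-2.e-04 -1.e+00  3.e-04]
```

```bash
python3 -m inch '[0,0,0,0,0,0,0.0,0,0,0,0,0,0,0,0,0,0,0,0,0,0]';python3 aim.py .429 -.2805 .025
```

```text
clock: 4.45
tool_pos: [0.4288, -0.2807, 0.1842]
orientation: [-172.7, 90.0, 7.3]
force: [0.4, 0.2, -0.2]
opening: 0.0157
t 4.45 grasp [ 0.4288 -0.2807  0.0252] tcp [ 0.4288 -0.2807  0.1842] F [ 0.37  0.2  -0.16] Mo [ 0.   -0.02 -0.05] open 0.0157
turn [-0.01 -0.02  0.  ] shift mm [ 0.2 -0.2 -0.2] axes err x-dir [ 3.e-04  0.e+00 -1.e+00] y [-2.e-04 -1.e+00 -0.e+00]
```

```bash
python3 -m inch '[0,0,0,0,0,0,0.0,0,0,0,0,0,0,0]';python3 aim.py .429 -.2805 .025
```

```text
clock: 4.7
tool_pos: [0.4289, -0.2807, 0.1843]
orientation: [178.6, 90.0, -1.4]
force: [-1.0, -0.2, 0.1]
opening: 0.0094
t 4.7 grasp [ 0.4289 -0.2807  0.0253] tcp [ 0.4289 -0.2807  0.1843] F [-0.97 -0.16  0.13] Mo [-0.07 -0.   -0.  ] open 0.0094
turn [-0.01 -0.03 -0.  ] shift mm [ 0.3 -0.2 -0.1] axes err x-dir [ 6.e-04 -0.e+00 -1.e+00] y [-2.e-04 -1.e+00  0.e+00]
```

```bash
python3 -m inch '[-0.015,0,0,0,0,0,0,-0.03,0,0,0,0,0,0]';python3 aim.py .429 -.2805 .07;  python3 -m inch '[-0.05,0,0,0,0,0,0,-0.05,0,0,0,0,0,0,-0.05,0,0,0,0,0,0,-0.02,0,0,0,0,0,0,0,0,0,0,0,0,0]';python3 aim.py .520 -.0144 .24
```

```text
clock: 4.95
tool_pos: [0.4281, -0.2805, 0.2295]
orientation: [-14.5, 89.8, 165.5]
force: [0.4, 0.0, 1.1]
opening: 0.0093
t 4.95 grasp [ 0.4274 -0.2804  0.0705] tcp [ 0.4281 -0.2805  0.2295] F [0.38 0.03 1.1 ] Mo [-0.09 -0.14  0.03] open 0.0093
turn [-0.02  0.23  0.06] shift mm [ 0.5 -0.  -0.9] axes err x-dir [-0.004  0.001 -1.   ] y [-4.e-04 -1.e+00 -1.e-03]
clock: 5.58
tool_pos: [0.427, -0.2805, 0.4134]
orientation: [159.1, 89.7, -20.9]
force: [0.1, 0.0, -1.0]
opening: 0.0098
t 5.58 grasp [ 0.4278 -0.2808  0.2544] tcp [ 0.427  -0.2805  0.4134] F [ 0.07  0.   -0.98] Mo [-0.03  0.   -0.03] open 0.0098
turn [ 0.02 -0.27 -0.1 ] shift mm [  14.3 -266.1  -93. ] axes err x-dir [ 0.0047 -0.0018 -1.    ] y [ 3.0e-04 -1.0e+00  1.8e-03]
```

```bash
python3 -m inch '[0,-0.045,-0.015,0,-0.27,-0.1,0, 0,-0.045,-0.015,0,0,0,0,0,-0.045,-0.015,0,0,0,0,0,-0.045,-0.015,0,0,0,0,0,-0.04,-0.015,0,0,0,0,0,-0.02,-0.01,0,0,0,0,0,0,0,0,0,0,0]';python3 aim.py .520 -.0144 .24
```

```text
clock: 6.45
tool_pos: [0.5112, -0.0338, 0.4098]
orientation: [0.4, 89.6, -179.8]
force: [-0.3, -0.8, -1.1]
opening: 0.0099
t 6.45 grasp [ 0.5101 -0.0338  0.2508] tcp [ 0.5112 -0.0338  0.4098] F [-0.33 -0.76 -1.05] Mo [-0.05  0.03  0.05] open 0.0099
turn [-0.16  0.37 -0.  ] shift mm [ 10.7 -19.4  -8.9] axes err x-dir [-0.0065 -0.     -1.    ] y [-0.0028 -1.      0.    ]
```

```bash
python3 -m inch '[0.01,-0.0195,-0.009,-0.16,0.37,0,0, 0,0,0,0,0,0,0]';python3 aim.py .520 -.0144 .24; python3 - <<'E'
from h import *
import pickle
s=snap('top');c=snap('scene');pickle.dump((s,c),open('p2.pkl','wb'))
a=cv2.resize(s['color'][165:245,220:300,::-1],(400,400),interpolation=cv2.INTER_NEAREST)
b=cv2.resize(c['color'][125:205,210:290,::-1],(400,400),interpolation=cv2.INTER_NEAREST)
cv2.imwrite('pics/held.png',np.hstack([a,b]))
E
```

```text
clock: 6.7
tool_pos: [0.5198, -0.014, 0.398]
orientation: [9.8, 89.9, -170.2]
force: [-0.0, 0.6, -1.3]
opening: 0.0097
t 6.7 grasp [ 0.5196 -0.014   0.239 ] tcp [ 0.5198 -0.014   0.398 ] F [-0.02  0.58 -1.28] Mo [-0.04  0.01  0.01] open 0.0097
turn [-0.04  0.09 -0.02] shift mm [-1.   0.4 -0.2] axes err x-dir [-1.6e-03 -3.0e-04 -1.0e+00] y [-7.e-04 -1.e+00  3.e-04]
```

View pics/held.png

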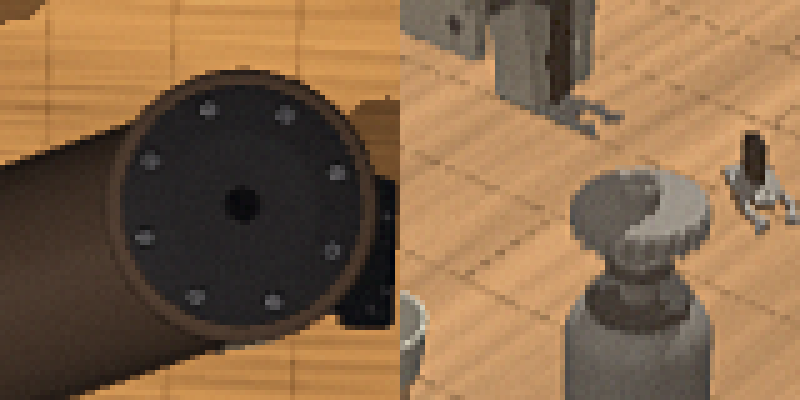

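```bash
python3 - <<'E'
from h import *
import pickle
s,c=pickle.load(open('p2.pkl','rb'))
g=np.array([.5196,-.014,.239])
for dy in (-11,-6,6,11):
    print(dy,np.round(proj(c,g+np.array([.0375,dy/1000,-.0253+.002])),1))
print('obs tips (254.4,148.4),(248.6,151.6)')
for z in [.2157]:
    print(onplane(c,254.4-.5,148.4-.5,z),onplane(c,248.6-.5,151.6-.5,z))
print('head proj',proj(c,[.5738,-.0144,.196]))
b=cv2.resize(c['color'][132:172,225:265,::-1],(600,600),interpolation=cv2.INTER_NEAREST);cv2.imwrite('pics/held2.png',b)
E
```

```text
-11 [249.1 152.6]
-6 [250.5 151.7]
6 [253.8 149.6]
11 [255.2 148.7]
obs tips (254.4,148.4),(248.6,151.6)
[ 0.55268042 -0.0021464   0.2157    ] [ 0.55140629 -0.02138918  0.2157    ]
head proj (np.float64(257.82727201435085), np.float64(160.74722065061837))
```

View pics/held2.png

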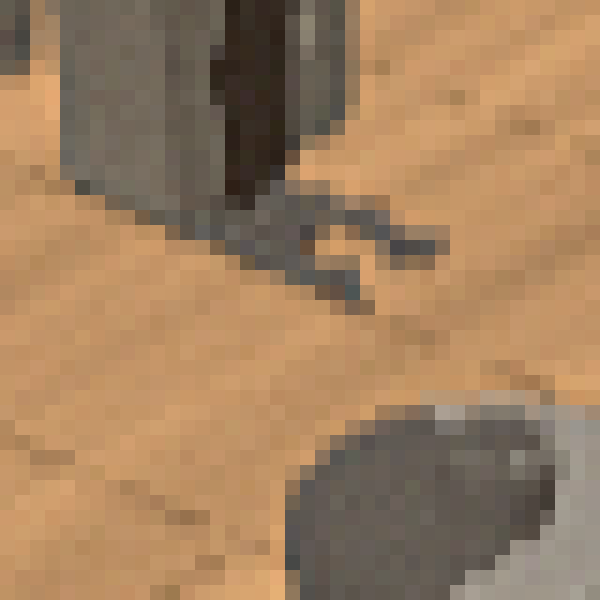

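```bash
python3 -m inch '[0.011,0.0004,-0.0024,-0.04,0.09,0,0, 0.01,0,0,0,0,0,0,0,0,0,0,0,0,0]';python3 aim.py .522 -.0144 .2088
```

```text
clock: 7.18
tool_pos: [0.5217, -0.0163, 0.3763]
orientation: [156.7, 90.0, -23.4]
force: [0.3, -0.2, 0.3]
opening: 0.0094
t 7.17 grasp [ 0.5218 -0.0163  0.2173] tcp [ 0.5217 -0.0163  0.3763] F [ 0.28 -0.21  0.26] Mo [-0.07  0.01  0.01] open 0.0094
turn [-0.11 -0.04 -0.02] shift mm [ 8.5 -1.9 -0.3] axes err x-dir [ 6.e-04 -3.e-04 -1.e+00] y [-1.9e-03 -1.0e+00  3.0e-04]
```

```bash
python3 -m inch '[0.003,-0.0019,-0.0003,-0.11,0,0,0, 0.0025,0,0,0,0,0,0]';python3 aim.py .522 -.0144 .2088
```

```text
clock: 7.42
tool_pos: [0.5221, -0.0145, 0.3707]
orientation: [168.5, 89.9, -11.5]
force: [-0.3, 0.3, -0.5]
opening: 0.01
t 7.42 grasp [ 0.5223 -0.0145  0.2117] tcp [ 0.5221 -0.0145  0.3707] F [-0.27  0.27 -0.48] Mo [-0.03  0.01  0.01] open 0.01
turn [-0.02 -0.07 -0.01] shift mm [ 2.9 -0.1  0.2] axes err x-dir [ 1.2e-03 -2.0e-04 -1.0e+00] y [-3.e-04 -1.e+00  2.e-04]
```

```bash
python3 -m inch '[0.0015,0,0,0,0,0,0]';python3 aim.py .522 -.0144 .2088
```

```text
clock: 7.55
tool_pos: [0.5222, -0.0144, 0.3692]
orientation: [171.3, 89.9, -8.8]
force: [0.6, -0.5, -0.1]
opening: 0.01
t 7.55 grasp [ 0.5224 -0.0144  0.2102] tcp [ 0.5222 -0.0144  0.3692] F [ 0.56 -0.54 -0.09] Mo [-0.06 -0.02  0.07] open 0.01
turn [-0.01 -0.08 -0.01] shift mm [ 1.4 -0.   0.2] axes err x-dir [ 1.3e-03 -2.0e-04 -1.0e+00] y [-1.e-04 -1.e+00  2.e-04]
```

```bash
for i in 1; do python3 -m inch '[0.001,0,0,0,0,0,0]';python3 aim.py .522 -.0144 .2088;python3 -m inch '[0.001,0,0,0,0,0,0]';python3 aim.py .522 -.0144 .2088;python3 -m inch '[0.001,0,0,0,0,0,0]';python3 aim.py .522 -.0144 .2088; done
```

```text
clock: 7.68
tool_pos: [0.5222, -0.0144, 0.3682]
orientation: [170.4, 89.9, -9.6]
force: [-0.2, -0.7, -0.4]
opening: 0.01
t 7.67 grasp [ 0.5224 -0.0144  0.2092] tcp [ 0.5222 -0.0144  0.3682] F [-0.2  -0.69 -0.42] Mo [-0.03 -0.01 -0.04] open 0.01
turn [-0.   -0.08 -0.01] shift mm [0.4 0.  0.2] axes err x-dir [ 1.5e-03 -2.0e-04 -1.0e+00] y [-1.e-04 -1.e+00  2.e-04]
clock: 7.8
tool_pos: [0.5222, -0.0144, 0.3673]
orientation: [173.6, 89.9, -6.4]
force: [0.1, -0.1, 2.1]
opening: 0.0101
t 7.8 grasp [ 0.5225 -0.0144  0.2083] tcp [ 0.5222 -0.0144  0.3673] F [ 0.13 -0.1   2.12] Mo [-0.01  0.19  0.  ] open 0.0101
turn [ 0.   -0.1  -0.01] shift mm [-0.5  0.   0.2] axes err x-dir [ 1.7e-03 -2.0e-04 -1.0e+00] y [ 0.e+00 -1.e+00  2.e-04]
clock: 7.92
tool_pos: [0.5223, -0.0144, 0.3666]
orientation: [173.7, 89.9, -6.3]
force: [-0.3, 0.6, 2.4]
opening: 0.0097
t 7.92 grasp [ 0.5226 -0.0144  0.2076] tcp [ 0.5223 -0.0144  0.3666] F [-0.25  0.62  2.44] Mo [-0.03  0.28 -0.02] open 0.0097
turn [ 0.01 -0.13 -0.01] shift mm [-1.2  0.   0.3] axes err x-dir [ 2.2e-03 -2.0e-04 -1.0e+00] y [ 1.e-04 -1.e+00  2.e-04]
```

```bash
python3 -m inch '[0.0012,0,0,0,-0.1,0,0]';python3 aim.py .522 -.0144 .2036;python3 -m inch '[0.0012,0,0,0,-0.1,0,0]';python3 aim.py .522 -.0144 .2036;python3 -m inch '[0.0012,0,0,0,-0.1,0,0]';python3 aim.py .522 -.0144 .2036
```

```text
clock: 8.05
tool_pos: [0.5225, -0.0144, 0.3658]
orientation: [168.7, 89.9, -11.3]
force: [0.0, 0.7, 3.8]
opening: 0.0096
t 8.05 grasp [ 0.5227 -0.0144  0.2068] tcp [ 0.5225 -0.0144  0.3658] F [0.01 0.67 3.84] Mo [-0.04  0.22  0.02] open 0.0096
turn [ 0.02 -0.07 -0.01] shift mm [3.2 0.  0.5] axes err x-dir [ 1.3e-03 -3.0e-04 -1.0e+00] y [ 4.e-04 -1.e+00  3.e-04]
clock: 8.18
tool_pos: [0.5226, -0.0144, 0.365]
orientation: [140.6, 90.0, -39.3]
force: [-1.0, -0.7, 4.8]
opening: 0.0096
t 8.18 grasp [ 0.5227 -0.0144  0.206 ] tcp [ 0.5226 -0.0144  0.365 ] F [-1.03 -0.72  4.84] Mo [-0.07  0.33  0.02] open 0.0096
turn [ 0.03 -0.02 -0.01] shift mm [2.4 0.  0.6] axes err x-dir [ 3.e-04 -2.e-04 -1.e+00] y [ 5.e-04 -1.e+00  2.e-04]
clock: 8.3
tool_pos: [0.5228, -0.0144, 0.3642]
orientation: [15.6, 90.0, -164.4]
force: [-2.3, 0.6, 6.4]
opening: 0.0097
t 8.3 grasp [ 0.5227 -0.0144  0.2052] tcp [ 0.5228 -0.0144  0.3642] F [-2.35  0.58  6.38] Mo [-0.05  0.33 -0.03] open 0.0097
turn [ 0.04  0.04 -0.01] shift mm [1.6 0.  0.8] axes err x-dir [-7.e-04 -2.e-04 -1.e+00] y [ 6.e-04 -1.e+00  2.e-04]
```

```bash
python3 -m inch '[0.0012,0,0.0005,0,-0.05,0,0]';python3 aim.py .522 -.0144 .2036;python3 -m inch '[0.001,0,0.0003,0,-0.05,0,0]';python3 aim.py .522 -.0144 .2036; python3 - <<'E'
from h import *
import pickle
c=snap('scene');pickle.dump(c,open('p3.pkl','wb'))
cv2.imwrite('pics/press.png',cv2.resize(c['color'][135:195,225:285,::-1],(600,600),interpolation=cv2.INTER_NEAREST))
E
```

```text
clock: 8.43
tool_pos: [0.5227, -0.0144, 0.3636]
orientation: [52.5, 90.0, -127.5]
force: [-1.1, 0.5, 6.4]
opening: 0.0096
t 8.43 grasp [ 0.5227 -0.0144  0.2046] tcp [ 0.5227 -0.0144  0.3636] F [-1.05  0.47  6.42] Mo [-0.06  0.1  -0.03] open 0.0096
turn [ 0.05  0.01 -0.01] shift mm [1.  0.  0.7] axes err x-dir [-2.e-04 -2.e-04 -1.e+00] y [ 9.e-04 -1.e+00  2.e-04]
clock: 8.55
tool_pos: [0.5227, -0.0144, 0.3633]
orientation: [123.1, 90.0, -56.8]
force: [-2.8, 0.9, 7.6]
opening: 0.0098
t 8.55 grasp [ 0.5227 -0.0144  0.2043] tcp [ 0.5227 -0.0144  0.3633] F [-2.81  0.86  7.64] Mo [-0.04  0.53  0.01] open 0.0098
turn [ 0.07 -0.01 -0.01] shift mm [0.7 0.  0.7] axes err x-dir [ 2.e-04 -2.e-04 -1.e+00] y [ 1.2e-03 -1.0e+00  2.0e-04]
```

View pics/press.png

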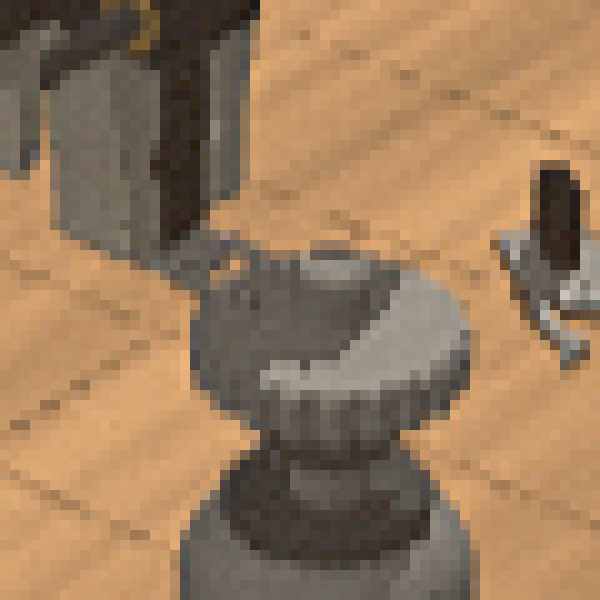

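```bash
python3 -m inch '[0.0015,0,0.0004,0.05,0,0,0]';python3 aim.py .522 -.0144 .2036;python3 -m inch '[0.0013,0,0.0003,0,0,0,0]';python3 aim.py .522 -.0144 .2036;python3 -m inch '[0.001,0,0.000,0,0,0,0]';python3 aim.py .522 -.0144 .2036;
```

```text
clock: 8.72
tool_pos: [0.5225, -0.0144, 0.3625]
orientation: [166.9, 89.9, -13.1]
force: [-1.6, -0.3, 7.8]
opening: 0.0098
t 8.72 grasp [ 0.5227 -0.0145  0.2035] tcp [ 0.5225 -0.0144  0.3625] F [-1.64 -0.33  7.78] Mo [ 0.07  0.79 -0.02] open 0.0098
turn [ 0.03 -0.07 -0.02] shift mm [-0.1 -0.   0.5] axes err x-dir [ 1.3e-03 -3.0e-04 -1.0e+00] y [ 5.e-04 -1.e+00  3.e-04]
clock: 8.85
tool_pos: [0.5223, -0.0144, 0.3619]
orientation: [172.1, 89.9, -7.8]
force: [-3.6, 0.3, 8.9]
opening: 0.0099
t 8.85 grasp [ 0.5227 -0.0144  0.2029] tcp [ 0.5223 -0.0144  0.3619] F [-3.6   0.29  8.95] Mo [0.16 1.01 0.03] open 0.0099
turn [ 0.05 -0.13 -0.02] shift mm [-0.7  0.   0.3] axes err x-dir [ 2.2e-03 -3.0e-04 -1.0e+00] y [ 9.e-04 -1.e+00  3.e-04]
clock: 8.98
tool_pos: [0.5224, -0.0144, 0.3617]
orientation: [173.2, 89.8, -6.8]
force: [-3.5, 0.9, 9.4]
opening: 0.0098
t 8.97 grasp [ 0.5229 -0.0145  0.2027] tcp [ 0.5224 -0.0144  0.3617] F [-3.51  0.92  9.4 ] Mo [-0.02  0.97 -0.03] open 0.0098
turn [ 0.07 -0.18 -0.02] shift mm [-0.9 -0.   0.4] axes err x-dir [ 3.2e-03 -4.0e-04 -1.0e+00] y [ 1.1e-03 -1.0e+00  4.0e-04]
```

```bash
python3 -m inch '[0.0005,0,-0.002,0,-0.1,0,0]';python3 aim.py .5478 -.0144 .2031;python3 -m inch '[0.0005,0,-0.002,0,-0.1,0,0]';python3 aim.py .5478 -.0144 .2031
```

```text
clock: 9.1
tool_pos: [0.5244, -0.0145, 0.3621]
orientation: [166.3, 89.9, -13.6]
force: [-3.3, -0.1, 8.6]
opening: 0.0098
t 9.1 grasp [ 0.5248 -0.0146  0.2031] tcp [ 0.5244 -0.0145  0.3621] F [-3.26 -0.12  8.57] Mo [-0.06  1.   -0.02] open 0.0098
turn [ 0.08 -0.13 -0.03] shift mm [  0.1  -0.1 -23.4] axes err x-dir [ 2.3e-03 -6.0e-04 -1.0e+00] y [ 1.5e-03 -1.0e+00  6.0e-04]
clock: 9.22
tool_pos: [0.5265, -0.0146, 0.3625]
orientation: [153.1, 89.9, -26.8]
force: [-2.8, 0.7, 8.7]
opening: 0.0095
t 9.22 grasp [ 0.5267 -0.0147  0.2035] tcp [ 0.5265 -0.0146  0.3625] F [-2.81  0.71  8.67] Mo [0.01 0.9  0.05] open 0.0095
turn [ 0.1  -0.08 -0.04] shift mm [  0.4  -0.1 -21.3] axes err x-dir [ 1.4e-03 -7.0e-04 -1.0e+00] y [ 1.8e-03 -1.0e+00  7.0e-04]
```

```bash
python3 -m inch '[0.0014,0,-0.002,0.05,-0.05,0,0]';python3 aim.py .5478 -.0144 .2031;python3 -m inch '[0.001,-0.0002,-0.002,0.05,-0.05,0,0]';python3 aim.py .5478 -.0144 .2031
```

```text
clock: 9.35
tool_pos: [0.5286, -0.0147, 0.3619]
orientation: [147.3, 89.9, -32.7]
force: [-3.7, 1.0, 8.9]
opening: 0.0101
t 9.35 grasp [ 0.5288 -0.0148  0.2029] tcp [ 0.5286 -0.0147  0.3619] F [-3.65  1.    8.86] Mo [0.   1.07 0.02] open 0.0101
turn [ 0.06 -0.08 -0.05] shift mm [ -0.2  -0.2 -19.2] axes err x-dir [ 1.3e-03 -8.0e-04 -1.0e+00] y [ 1.1e-03 -1.0e+00  8.0e-04]
clock: 9.48
tool_pos: [0.5307, -0.0146, 0.3617]
orientation: [135.3, 89.9, -44.7]
force: [-3.1, -0.0, 9.7]
opening: 0.0097
t 9.47 grasp [ 0.5309 -0.0147  0.2027] tcp [ 0.5307 -0.0146  0.3617] F [-3.1  -0.02  9.69] Mo [ 0.02  1.09 -0.07] open 0.0097
turn [ 0.03 -0.06 -0.06] shift mm [ -0.4  -0.2 -17.1] axes err x-dir [ 0.0011 -0.0011 -1.    ] y [ 5.0e-04 -1.0e+00  1.1e-03]
```

```bash
python3 -m inch '[0.0006,-0.0002,-0.002,0.03,-0.05,0,0]';python3 aim.py .5478 -.0144 .2031;python3 -m inch '[0.0008,-0.0001,-0.002,0.03,-0.05,0,0]';python3 aim.py .5478 -.0144 .2031;python3 -m inch '[0.0008,0,-0.002,0,-0.05,0,0]';python3 aim.py .5478 -.0144 .2031
```

```text
clock: 9.6
tool_pos: [0.5328, -0.0145, 0.362]
orientation: [129.0, 89.9, -51.0]
force: [-4.2, 0.0, 8.3]
opening: 0.0094
t 9.6 grasp [ 0.533  -0.0147  0.203 ] tcp [ 0.5328 -0.0145  0.362 ] F [-4.16  0.04  8.31] Mo [0.   1.07 0.07] open 0.0094
turn [ 0.01 -0.06 -0.08] shift mm [ -0.1  -0.1 -15. ] axes err x-dir [ 0.0011 -0.0013 -1.    ] y [ 2.0e-04 -1.0e+00  1.3e-03]
clock: 9.72
tool_pos: [0.535, -0.0145, 0.3621]
orientation: [124.5, 89.9, -55.5]
force: [-2.7, 1.2, 8.0]
opening: 0.0099
t 9.72 grasp [ 0.5351 -0.0147  0.2031] tcp [ 0.535  -0.0145  0.3621] F [-2.69  1.15  8.03] Mo [-0.02  1.04  0.02] open 0.0099
turn [-0.   -0.06 -0.09] shift mm [  0.   -0.1 -12.8] axes err x-dir [ 0.001  -0.0015 -1.    ] y [-0.     -1.      0.0015]
clock: 9.85
tool_pos: [0.5371, -0.0145, 0.3621]
orientation: [117.9, 89.9, -62.0]
force: [-3.4, 0.4, 9.0]
opening: 0.0093
t 9.85 grasp [ 0.5372 -0.0148  0.2031] tcp [ 0.5371 -0.0145  0.3621] F [-3.42  0.35  8.96] Mo [0.02 1.   0.03] open 0.0093
turn [ 0.01 -0.05 -0.1 ] shift mm [  0.1  -0.1 -10.7] axes err x-dir [ 9.0e-04 -1.7e-03 -1.0e+00] y [ 2.0e-04 -1.0e+00  1.7e-03]
```

```bash
python3 -m inch '[0.0008,0,-0.0015,0,-0.05,-0.05,0]';python3 aim.py .5478 -.0144 .2031;python3 -m inch '[0.0008,0,-0.0015,0,-0.05,-0.05,0]';python3 aim.py .5478 -.0144 .2031
```

```text
clock: 9.98
tool_pos: [0.5384, -0.0146, 0.362]
orientation: [72.2, 89.9, -107.8]
force: [-6.6, 1.0, 9.1]
opening: 0.01
t 9.97 grasp [ 0.5383 -0.0148  0.203 ] tcp [ 0.5384 -0.0146  0.362 ] F [-6.56  1.01  9.05] Mo [0.43 2.24 0.  ] open 0.01
turn [ 0.02  0.02 -0.06] shift mm [-0.1 -0.2 -9.4] axes err x-dir [-3.e-04 -1.e-03 -1.e+00] y [ 4.e-04 -1.e+00  1.e-03]
clock: 10.1
tool_pos: [0.5392, -0.0147, 0.3616]
orientation: [3.7, 89.8, -176.3]
force: [-8.2, 1.6, 11.1]
opening: 0.0097
t 10.1 grasp [ 0.5388 -0.0147  0.2026] tcp [ 0.5392 -0.0147  0.3616] F [-8.22  1.56 11.12] Mo [0.79 2.86 0.15] open 0.0097
turn [ 0.03  0.16 -0.01] shift mm [-0.5 -0.3 -8.6] axes err x-dir [-2.7e-03 -2.0e-04 -1.0e+00] y [ 5.e-04 -1.e+00  2.e-04]
```

```bash
python3 -m inch '[0.0,-0.0003,-0.0015,0,0.1,0,0]';python3 aim.py .5478 -.0144 .2031;python3 -m inch '[0.0003,-0.0003,-0.0015,0,0.1,0,0]';python3 aim.py .5478 -.0144 .2031
```

```text
clock: 10.22
tool_pos: [0.5397, -0.0145, 0.3618]
orientation: [6.0, 89.8, -174.0]
force: [-8.1, 1.4, 9.8]
opening: 0.0097
t 10.22 grasp [ 0.5392 -0.0145  0.2028] tcp [ 0.5397 -0.0145  0.3618] F [-8.14  1.38  9.8 ] Mo [0.58 3.21 0.08] open 0.0097
turn [ 0.03  0.2  -0.02] shift mm [-0.3 -0.1 -8.1] axes err x-dir [-3.6e-03 -4.0e-04 -1.0e+00] y [ 5.e-04 -1.e+00  4.e-04]
clock: 10.35
tool_pos: [0.5401, -0.0143, 0.3617]
orientation: [8.1, 89.7, -171.9]
force: [-8.6, 1.6, 12.6]
opening: 0.0098
t 10.35 grasp [ 0.5394 -0.0144  0.2027] tcp [ 0.5401 -0.0143  0.3617] F [-8.57  1.57 12.63] Mo [0.66 3.2  0.06] open 0.0098
turn [ 0.03  0.27 -0.04] shift mm [-0.4  0.1 -7.7] axes err x-dir [-4.6e-03 -7.0e-04 -1.0e+00] y [ 5.e-04 -1.e+00  7.e-04]
```

```bash
python3 -m inch '[-0.0004,-0.0002,-0.002,0,0.2,0,0]';python3 aim.py .5478 -.0144 .2036;python3 -m inch '[0.0001,-0.0002,-0.002,0,0.1,0,0]';python3 aim.py .5478 -.0144 .2036
```

```text
clock: 10.48
tool_pos: [0.5405, -0.0142, 0.362]
orientation: [9.0, 89.7, -171.0]
force: [-11.2, 2.8, 9.3]
opening: 0.0102
t 10.47 grasp [ 0.5396 -0.0144  0.203 ] tcp [ 0.5405 -0.0142  0.362 ] F [-11.19   2.78   9.33] Mo [0.79 4.01 0.08] open 0.0102
turn [ 0.02  0.32 -0.05] shift mm [-0.7  0.2 -7.3] axes err x-dir [-5.5e-03 -9.0e-04 -1.0e+00] y [ 3.e-04 -1.e+00  9.e-04]
clock: 10.6
tool_pos: [0.5409, -0.0142, 0.3619]
orientation: [8.9, 89.5, -171.1]
force: [-10.3, 2.3, 12.9]
opening: 0.0099
t 10.6 grasp [ 0.5397 -0.0143  0.2029] tcp [ 0.5409 -0.0142  0.3619] F [-10.32   2.32  12.89] Mo [0.9  3.96 0.11] open 0.0099
turn [ 0.01  0.45 -0.07] shift mm [-0.8  0.3 -6.9] axes err x-dir [-0.0079 -0.0012 -1.    ] y [ 2.0e-04 -1.0e+00  1.2e-03]
```

```bash
python3 -m inch '[-0.0006,-0.0008,-0.0005,0,0.4,0.05,0]';python3 aim.py .5478 -.0144 .2036;python3 -m inch '[-0.0001,-0.0008,-0.0005,0,0.3,0.05,0]';python3 aim.py .5478 -.0144 .2036
```

```text
clock: 10.72
tool_pos: [0.5402, -0.0137, 0.3624]
orientation: [35.1, 89.7, -144.9]
force: [-6.1, -0.7, 8.2]
opening: 0.0101
t 10.72 grasp [ 0.5396 -0.0141  0.2034] tcp [ 0.5402 -0.0137  0.3624] F [-6.09 -0.72  8.16] Mo [-0.33  2.23  0.01] open 0.0101
turn [ 0.    0.23 -0.16] shift mm [-0.2  0.7 -7.6] axes err x-dir [-0.0041 -0.0029 -1.    ] y [ 0.     -1.      0.0029]
clock: 10.85
tool_pos: [0.5398, -0.0133, 0.3627]
orientation: [75.1, 89.7, -104.9]
force: [-6.6, -2.1, 8.3]
opening: 0.0096
t 10.85 grasp [ 0.5396 -0.014   0.2037] tcp [ 0.5398 -0.0133  0.3627] F [-6.56 -2.11  8.31] Mo [-0.57  2.1  -0.03] open 0.0096
turn [-0.01  0.07 -0.27] shift mm [ 0.1  1.1 -8. ] axes err x-dir [-0.0012 -0.0047 -1.    ] y [-1.0e-04 -1.0e+00  4.7e-03]
```

```bash
python3 -m inch '[0.0004,0.0003,-0.0025,0,0.15,-0.2,0]';python3 aim.py .5478 -.0144 .2036;python3 -m inch '[0.0002,0.0,-0.0025,0,0.3,-0.05,0]';python3 aim.py .5478 -.0144 .2036
```

```text
clock: 10.98
tool_pos: [0.5405, -0.014, 0.362]
orientation: [30.1, 89.8, -150.0]
force: [-12.7, 1.1, 10.6]
opening: 0.01
t 10.97 grasp [ 0.54   -0.0143  0.203 ] tcp [ 0.5405 -0.014   0.362 ] F [-12.67   1.08  10.58] Mo [0.47 4.42 0.04] open 0.01
turn [-0.02  0.19 -0.11] shift mm [-0.6  0.4 -7.3] axes err x-dir [-0.0033 -0.0019 -1.    ] y [-3.0e-04 -1.0e+00  1.9e-03]
clock: 11.1
tool_pos: [0.5411, -0.0143, 0.3616]
orientation: [26.4, 89.8, -153.7]
force: [-12.3, 2.1, 13.7]
opening: 0.0098
t 11.1 grasp [ 0.5406 -0.0145  0.2026] tcp [ 0.5411 -0.0143  0.3616] F [-12.31   2.07  13.74] Mo [0.92 4.68 0.07] open 0.0098
turn [-0.04  0.18 -0.09] shift mm [-1.   0.1 -6.7] axes err x-dir [-0.0032 -0.0016 -1.    ] y [-6.0e-04 -1.0e+00  1.6e-03]
```

```bash
python3 -m inch '[-0.0009,-0.0004,-0.002,0,0.15,0,0]';python3 aim.py .5478 -.0144 .2036;python3 -m inch '[-0.0003,-0.0003,-0.0022,0,0.2,0,0]';python3 aim.py .5478 -.0144 .2036
```

```text
clock: 11.22
tool_pos: [0.5417, -0.0141, 0.3622]
orientation: [23.6, 89.7, -156.4]
force: [-6.9, 1.1, 7.1]
opening: 0.0098
t 11.22 grasp [ 0.5409 -0.0144  0.2033] tcp [ 0.5417 -0.0141  0.3622] F [-6.87  1.09  7.14] Mo [0.41 2.59 0.01] open 0.0098
turn [-0.06  0.26 -0.11] shift mm [-0.4  0.3 -6.1] axes err x-dir [-0.0045 -0.002  -1.    ] y [-0.001 -1.     0.002]
clock: 11.35
tool_pos: [0.5422, -0.0141, 0.3624]
orientation: [23.9, 89.7, -156.2]
force: [-11.7, 1.9, 10.9]
opening: 0.0099
t 11.35 grasp [ 0.5413 -0.0145  0.2034] tcp [ 0.5422 -0.0141  0.3624] F [-11.7    1.93  10.87] Mo [0.76 4.18 0.06] open 0.0099
turn [-0.07  0.32 -0.14] shift mm [-0.2  0.3 -5.6] axes err x-dir [-0.0056 -0.0025 -1.    ] y [-0.0013 -1.      0.0025]
```

```bash
python3 -m inch '[-0.0004,-0.0003,-0.0022,0,0.3,-0.05,0]';python3 aim.py .5478 -.0144 .2036;python3 -m inch '[-0.0001,-0.0003,-0.0022,0,0.3,-0.05,0]';python3 aim.py .5478 -.0144 .2036
```

```text
clock: 11.48
tool_pos: [0.543, -0.014, 0.3626]
orientation: [27.2, 89.7, -152.9]
force: [-7.9, 1.4, 8.3]
opening: 0.0098
t 11.47 grasp [ 0.5424 -0.0143  0.2036] tcp [ 0.543  -0.014   0.3626] F [-7.91  1.44  8.27] Mo [0.31 2.39 0.03] open 0.0098
turn [-0.09  0.23 -0.12] shift mm [-0.   0.4 -4.8] axes err x-dir [-0.004 -0.002 -1.   ] y [-0.0015 -1.      0.002 ]
clock: 11.6
tool_pos: [0.5441, -0.0139, 0.3625]
orientation: [41.8, 89.9, -138.3]
force: [-7.7, -0.0, 8.1]
opening: 0.0101
t 11.6 grasp [ 0.5438 -0.0142  0.2035] tcp [ 0.5441 -0.0139  0.3625] F [-7.73 -0.05  8.06] Mo [0.12 2.55 0.05] open 0.0101
turn [-0.1   0.1  -0.09] shift mm [-0.1  0.5 -3.7] axes err x-dir [-0.0017 -0.0015 -1.    ] y [-0.0017 -1.      0.0015]
```

```bash
python3 - <<'E'
from h import *
c=snap('scene')
cv2.imwrite('pics/ins.png',cv2.resize(c['color'][140:190,230:290,::-1],(720,600),interpolation=cv2.INTER_NEAREST))
E
```

```text
(no output)
```

View pics/ins.png

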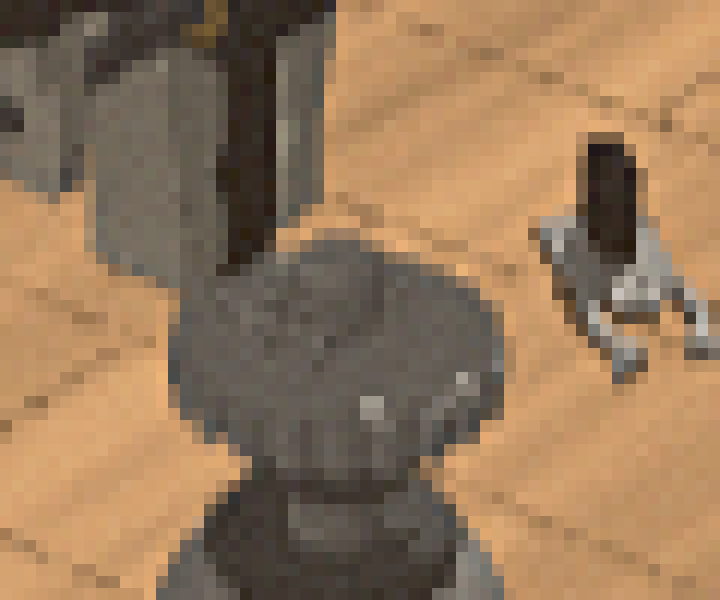

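The clip is sliding in under the head: the grip at (245,200) now nearly reaches the knob's rim and the head is at (330,280). It moves freely with Fx ≈ 8 N, so I'll keep pushing gently to the stop.

```bash
python3 -m inch '[0.0003,0,-0.0015,0.05,0.1,-0.05,0]';python3 aim.py .5478 -.0144 .2036;python3 -m inch '[0.0003,0,-0.0015,0.05,0.1,-0.05,0]';python3 aim.py .5478 -.0144 .2036
```

```text
clock: 11.78
tool_pos: [0.546, -0.0139, 0.3629]
orientation: [156.8, 89.9, -23.3]
force: [0.4, 1.0, 6.1]
opening: 0.0097
t 11.78 grasp [ 0.5463 -0.014   0.2039] tcp [ 0.546  -0.0139  0.3629] F [0.41 0.99 6.07] Mo [-0.03  0.07 -0.04] open 0.0097
turn [-0.12 -0.1  -0.04] shift mm [ 0.3  0.5 -1.8] axes err x-dir [ 1.7e-03 -7.0e-04 -1.0e+00] y [-2.1e-03 -1.0e+00  7.0e-04]
clock: 11.9
tool_pos: [0.5478, -0.014, 0.3634]
orientation: [-179.7, 89.7, 0.2]
force: [-1.7, 0.2, 7.2]
opening: 0.0099
t 11.9 grasp [ 0.5486 -0.014   0.2044] tcp [ 0.5478 -0.014   0.3634] F [-1.75  0.2   7.24] Mo [-0.08  0.79  0.04] open 0.0099
turn [-0.16 -0.28  0.  ] shift mm [0.8 0.4 0. ] axes err x-dir [ 0.0048  0.     -1.    ] y [-0.0027 -1.     -0.    ]
```

```bash
python3 -m inch '[0.0003,0,-0.001,0,-0.2,0,0]';python3 aim.py .5478 -.0144 .2036;python3 -m inch '[0.0003,0,-0.001,0,-0.1,0,0]';python3 aim.py .5478 -.0144 .2036
```

```text
clock: 12.02
tool_pos: [0.5488, -0.014, 0.3637]
orientation: [177.3, 89.9, -2.9]
force: [-2.4, 0.3, 5.3]
opening: 0.01
t 12.03 grasp [ 0.5491 -0.014   0.2047] tcp [ 0.5488 -0.014   0.3637] F [-2.41  0.3   5.3 ] Mo [0.15 1.07 0.02] open 0.01
turn [-0.15 -0.1  -0.  ] shift mm [1.1 0.4 1. ] axes err x-dir [ 1.7e-03 -1.0e-04 -1.0e+00] y [-2.6e-03 -1.0e+00  1.0e-04]
clock: 12.15
tool_pos: [0.5497, -0.0141, 0.3637]
orientation: [23.9, 90.0, -156.3]
force: [-3.4, 0.9, 5.8]
opening: 0.0094
t 12.15 grasp [ 0.5496 -0.0141  0.2047] tcp [ 0.5497 -0.0141  0.3637] F [-3.42  0.87  5.81] Mo [0.11 1.2  0.02] open 0.0094
turn [-0.14  0.02 -0.01] shift mm [1.1 0.3 1.9] axes err x-dir [-4.e-04 -2.e-04 -1.e+00] y [-2.5e-03 -1.0e+00  2.0e-04]
```

```bash
python3 -m inch '[0.0003,0,-0.0012,0,0.05,0,0]';python3 aim.py .5478 -.0144 .2036;python3 -m inch '[0.0003,0,-0.0012,0,0.1,0,0]';python3 aim.py .5478 -.0144 .2036;python3 -m inch '[0.0003,0,-0.0012,0,0.1,0,0]';python3 aim.py .5478 -.0144 .2036
```

```text
clock: 12.28
tool_pos: [0.5502, -0.0142, 0.3635]
orientation: [12.6, 89.9, -167.5]
force: [-7.9, 1.2, 9.4]
opening: 0.0096
t 12.28 grasp [ 0.5499 -0.0142  0.2045] tcp [ 0.5502 -0.0142  0.3635] F [-7.92  1.16  9.42] Mo [0.6  2.74 0.04] open 0.0096
turn [-0.15  0.09 -0.02] shift mm [0.9 0.2 2.4] axes err x-dir [-1.6e-03 -4.0e-04 -1.0e+00] y [-2.6e-03 -1.0e+00  4.0e-04]
clock: 12.4
tool_pos: [0.5504, -0.0143, 0.3632]
orientation: [12.4, 89.9, -167.8]
force: [-8.4, 1.4, 7.8]
opening: 0.0097
t 12.4 grasp [ 0.55   -0.0144  0.2042] tcp [ 0.5504 -0.0143  0.3632] F [-8.37  1.41  7.82] Mo [0.69 2.79 0.01] open 0.0097
turn [-0.16  0.14 -0.03] shift mm [0.6 0.1 2.6] axes err x-dir [-2.5e-03 -5.0e-04 -1.0e+00] y [-2.8e-03 -1.0e+00  6.0e-04]
clock: 12.52
tool_pos: [0.5506, -0.0143, 0.3631]
orientation: [10.9, 89.8, -169.2]
force: [-7.3, 2.4, 10.6]
opening: 0.0097
t 12.53 grasp [ 0.55   -0.0144  0.2041] tcp [ 0.5506 -0.0143  0.3631] F [-7.3   2.35 10.55] Mo [ 0.77  2.71 -0.02] open 0.0097
turn [-0.16  0.19 -0.04] shift mm [0.5 0.1 2.8] axes err x-dir [-3.4e-03 -6.0e-04 -1.0e+00] y [-2.8e-03 -1.0e+00  7.0e-04]
```

```bash
python3 -m inch '[-0.0006,-0.0003,0.0006,0,0.15,0,0]';python3 aim.py .55 -.0144 .2045;python3 -m inch '[-0.0003,0,0.0003,0,0,0,0]';python3 aim.py .55 -.0144 .2045;python3 -m inch '[0,0,0,0,0,0,0]';python3 aim.py .55 -.0144 .2045
```

```text
clock: 12.65
tool_pos: [0.5499, -0.0141, 0.3639]
orientation: [46.4, 89.9, -133.8]
force: [3.0, -1.9, -4.5]
opening: 0.01
t 12.65 grasp [ 0.5497 -0.0142  0.2049] tcp [ 0.5499 -0.0141  0.3639] F [ 3.05 -1.92 -4.47] Mo [-0.78 -1.29 -0.07] open 0.01
turn [-0.16  0.05 -0.05] shift mm [ 0.4  0.3 -0.1] axes err x-dir [-8.e-04 -9.e-04 -1.e+00] y [-2.8e-03 -1.0e+00  9.0e-04]
clock: 12.78
tool_pos: [0.5497, -0.0141, 0.3639]
orientation: [61.5, 90.0, -118.6]
force: [3.8, -1.3, -3.3]
opening: 0.0095
t 12.78 grasp [ 0.5497 -0.0142  0.2049] tcp [ 0.5497 -0.0141  0.3639] F [ 3.8  -1.35 -3.3 ] Mo [-0.5  -1.41  0.  ] open 0.0095
turn [-0.17  0.02 -0.04] shift mm [ 0.4  0.3 -0.3] axes err x-dir [-4.e-04 -7.e-04 -1.e+00] y [-2.9e-03 -1.0e+00  7.0e-04]
clock: 12.9
tool_pos: [0.5498, -0.0141, 0.3638]
orientation: [54.1, 89.9, -126.1]
force: [-0.2, -0.5, 2.1]
opening: 0.01
t 12.9 grasp [ 0.5497 -0.0142  0.2048] tcp [ 0.5498 -0.0141  0.3638] F [-0.17 -0.5   2.09] Mo [-0.02  0.17 -0.03] open 0.01
turn [-0.17  0.03 -0.04] shift mm [ 0.3  0.3 -0.2] axes err x-dir [-5.e-04 -7.e-04 -1.e+00] y [-2.9e-03 -1.0e+00  7.0e-04]
```

```bash
python3 -m inch '[0,0,0,0,0,0,0.03,0,0,0,0,0,0,0.03,0,0,0,0,0,0,0.03]';python3 aim.py .55 -.0144 .2045;python3 -m inch '[-0.001,0,0,0,0,0,0.035,-0.01,0,0,0,0,0,0.035]';python3 aim.py .55 -.0144 .2045
```

```text
clock: 13.28
tool_pos: [0.5494, -0.014, 0.3629]
orientation: [14.4, 89.8, -165.7]
force: [0.5, -0.3, -0.1]
opening: 0.029
t 13.28 grasp [ 0.549  -0.0141  0.2039] tcp [ 0.5494 -0.014   0.3629] F [ 0.54 -0.28 -0.07] Mo [-0.06 -0.01 -0.02] open 0.029
turn [-0.18  0.15 -0.04] shift mm [-0.6  0.4 -0.6] axes err x-dir [-2.7e-03 -7.0e-04 -1.0e+00] y [-3.1e-03 -1.0e+00  7.0e-04]
clock: 13.52
tool_pos: [0.5492, -0.014, 0.3736]
orientation: [13.7, 89.7, -166.5]
force: [0.1, 0.1, -0.2]
opening: 0.0346
t 13.53 grasp [ 0.5485 -0.0142  0.2146] tcp [ 0.5492 -0.014   0.3736] F [ 0.08  0.14 -0.16] Mo [-0.03 -0.06 -0.02] open 0.0346
turn [-0.19  0.26 -0.06] shift mm [10.1  0.3 -0.8] axes err x-dir [-0.0046 -0.0011 -1.    ] y [-0.0033 -1.      0.0011]
```

Released with no load. Now I'll retract upward and back to look from both cameras.

```bash
python3 -m inch '[-0.03,0,0,0,0,0,0.035,-0.05,0,0,0,0,0,0.035,-0.03,0,0.03,0,0,0,0.035,0,-0.04,0.03,0,0,0,0.035,0,-0.05,0,0,0,0,0.035,0,-0.05,0,0,0,0,0.035,0,-0.05,0,0,0,0,0.035,0,-0.04,0,0,0,0,0.035,0,0,0,0,0,0,0.035]';python3 aim.py .5 .2 .3; python3 - <<'E'
from h import *
import pickle
s=snap('top');c=snap('scene');pickle.dump((s,c),open('p4.pkl','wb'))
a=cv2.resize(s['color'][176:216,240:280,::-1],(400,400),interpolation=cv2.INTER_NEAREST)
b=cv2.resize(c['color'][148:188,238:278,::-1],(400,400),interpolation=cv2.INTER_NEAREST)
cv2.imwrite('pics/done.png',np.hstack([a,b]))
cv2.imwrite('pics/done_full.png',cv2.resize(np.hstack([s['color'],c['color']])[:,:,::-1],(800,300),interpolation=cv2.INTER_AREA))
W=np.array([pt(s,u,v) for v in range(183,212) for u in range(244,276)])
f=W[(W[:,2]>.17)&(W[:,2]<.1905)];h=W[(W[:,2]>.192)&(W[:,2]<.2)]
# face ahead of the axis only
ff=f[f[:,0]>.58];print('face z top',np.median(ff[:,2]),'head',h.mean(0),len(h))
W=np.array([pt(c,u,v) for v in range(150,190) for u in range(240,276)]);f=W[(W[:,2]>.17)&(W[:,2]<.1905)&(W[:,0]>.575)];print('face z scene',np.median(f[:,2]),len(f))
E
```

```text
clock: 14.65
tool_pos: [0.488, 0.2215, 0.4969]
orientation: [-140.8, 89.6, 38.9]
force: [-1.3, -0.2, 0.2]
opening: 0.0347
t 14.65 grasp [0.4888 0.2222 0.3379] tcp [0.488  0.2215 0.4969] F [-1.28 -0.19  0.2 ] Mo [-0.13  0.    0.  ] open 0.0347
turn [-0.29 -0.27  0.22] shift mm [ 37.8  21.6 -11.9] axes err x-dir [ 0.0048  0.0039 -1.    ] y [-0.0051 -1.     -0.0039]
face z top 0.18038017853823474 head [ 0.57243089 -0.01430353  0.1960368 ] 30
face z scene 0.1803586220477375 252
```

View pics/done.png

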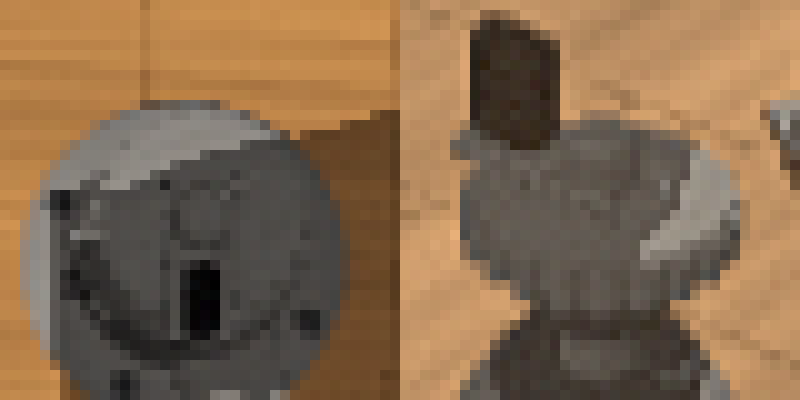

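View pics/done_full.png

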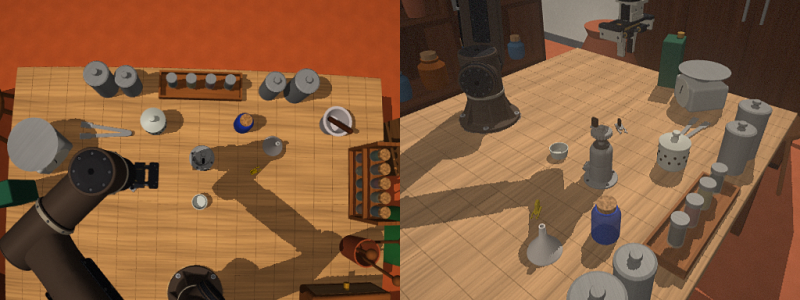

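```bash
python3 - <<'E'
from h import *
import pickle
s,c=pickle.load(open('p4.pkl','rb'));s0=pickle.load(open('top0.pkl','rb'));c0=pickle.load(open('scene0.pkl','rb'))
im=s['color'][196:216,250:270].astype(int);ys,xs=np.where(im.max(2)<30);u,v=xs.mean()+250,ys.mean()+196
im=c['color'][145:165,242:258].astype(int);ys2,xs2=np.where(im.max(2)<50)
print('grip top plane .2115',onplane(s,u,v,.2115),len(xs),'tri',tri(s,(u,v),c,(xs2.mean()+242,ys2.mean()+145)))
print('expected grip at axis-26mm: x',.5738-.026)
E
python3 -m inch '[0,0,0,0,0,0,0.035,0,0,0,0,0,0,0.035]' ; python3 - <<'E'
from h import *
c=snap('scene');W=np.array([pt(c,u,v) for v in range(150,190) for u in range(240,276)]);f=W[(W[:,2]>.17)&(W[:,2]<.1905)&(W[:,0]>.575)];print('face z scene',np.median(f[:,2]),len(f)); state()
E
```

```text
grip top plane .2115 [ 0.54700349 -0.01435604  0.2115    ] 23 tri (array([ 0.54663062, -0.01562525,  0.2002641 ]), np.float64(0.0028512063676066016))
expected grip at axis-26mm: x 0.5478
clock: 15.0
tool_pos: [0.488, 0.2179, 0.4977]
orientation: [-142.3, 89.6, 37.2]
force: [0.2, -0.6, -0.0]
opening: 0.0347
face z scene 0.1806104081556955 251
t 15.05 tcp [0.488  0.2179 0.4978] F [-0.58 -0.7   0.11] M [-0.1   0.01  0.03] open 0.0349 grasp [0.4889 0.2186 0.3388]
 tool axes (cols)
 [[ 0.0056 -0.0084 -0.9999]
 [ 0.0043 -1.      0.0084]
 [-1.     -0.0043 -0.0056]]
```

The grip sits within 1 mm of 26 mm from the axis, and the knob face is holding 4 mm down, so I'm handing the job in.

```bash
python3 -c "
from plant import ctrl
print(ctrl.close_job())"
```

```text
the job is handed in; nothing more can be done
None
```

The small clip is back on the pepper mill and holds the knob down by itself. The job took about 15 s and is handed in.

**What I did:** I took the smaller clip by its black grip and laid it flat on the knob from the robot's side. I pressed the knob about 5–6 mm down and slid the clip along +x under the shaft's head. It snapped round the groove and I pushed on until it met its stop. Then I let go and drew back.

**Last checks:**
- **Seated:** the jaws resisted at up to about 12 N, then the resistance dropped away and a firm stop followed. Before I let go, the clip resisted small pulls upward (about 4 N) and backward (about 4 N).
- **Holding:** both cameras show the knob's face at about 180 mm, some 4 mm below its free height. The scene camera gave the same height on a second look just before hand-in.
- **Position:** the middle of the grip is within about 1 mm of 26 mm from the shaft's axis.
- **Other things on the shelf:** they look undisturbed in the final pictures. I did not measure each one.

**What did not agree:**
- **Force:** while the jaws spread, the readings briefly reached about 12 N sideways together with 14 N down. Each stayed under 15 N, but the combined load was about 18 N for a moment.
- **Stop:** it came about 2 mm further on than I had computed, which may mean the clip slid a little in the fingers. The final pictures show it in the right place.
- **Two-camera check:** the two views of the grip disagreed by about 3 mm.

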